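# Pull the coffee tray up to the stop rail and set the sugar on it

### The arm

A 6-joint arm with a two-finger parallel gripper is mounted at the origin on the work surface. World frame = base frame: x ahead of the robot, y to its left, z up, the work surface at z = 0. Lengths are in m, angles in degrees, forces in N, time in s.
With the tool pointing down it reaches from about 0.4 to 0.825 m from the base axis. Payload 7 kg.
Tool frame: the origin (TCP) lies between the finger pads; the fingertips stand 22 mm ahead of it and the grasp point (between the pads) lies 3 mm ahead of it; z points along the fingers, y is the line along which they close (so a half turn about z gives the same grasp; the last joint's range is limited). The gripper opens to 88 mm and grips with 3 to 60 N. Pads are 19 mm wide; open, the fingers measure 130 mm over their backs; the gripper's body (78 mm by 193 mm) begins 47 mm behind the grasp point.
Start: joints at [-58.722, 20.546, 0.682, 0, -70.136, -16.507], TCP at [0.172, -0.653, 0.249] pointing down, gripper open.
Joint ranges: [-176.03, 176.03], [-82.01, 121.73], [-58.28, 71.71], [-173.87, 95.51], [-174.79, -0.11], [-173.66, 173.66]. Speed limits (degrees/s): [136.94, 136.94, 172.46, 180, 180, 180].

### API

Orientations are given as [roll, pitch, yaw] about the fixed x, y, z axes, in that order (R = Rz(yaw) Ry(pitch) Rx(roll)).
In Python, from plant import ctrl gives the robot as it stands.
- The arm moves only by the tool apply_moves, never from a script. Its argument "targets" is a list of rows, each an object with "travel": the shift along the tool's x, y, z in mm, a list of three; "roll": the turn about the tool's z in degrees; "jaw": the finger opening in mm, from 0 to 87.6. In form: [{"travel": [tx, ty, tz], "roll": roll, "jaw": jaw}, ...]. A call has 1 to 10 rows; each row shifts and turns the commanded pose from where the row before left it, along the tool's axes as they then stand; what a row does not reach is not made up. A row lasts 1/10 s, in which the tool goes at most 50 mm and 8.59 degrees, less where a joint would pass 70% of its speed; a pose out of reach is approached as far as the arm can. A call with a gripper value outside its range is refused whole. The fingers move at their own pace and stop on an object; the grip force is fixed at half the most. Time passes only in rows, so rows that do not move let the fingers close. It gives the time, the measured TCP pose, the force, the opening and the grip force at its end, in the units of the state.
- ctrl.get_obs(): the state, without advancing time (a new reading comes with each control period).
- ctrl.snapshot(name): name is "side" or "top"; returns the picture (384x512x3 uint8, red, green, blue); there is no depth.
- ctrl.calibration(name): a dict with "K" (3x3 intrinsics, pixels), "extrinsics" (4x4, takes a point from camera to world coordinates). Camera axes: x right, y down, z forward; pixel columns grow to the right and rows downward; lengths in m; the calibration is good to about 2 mm. A picture is of the moment at which its call begins. calibration takes no time and is no camera call.
- ctrl.close_job(): hands the job in; it is judged then, once.
The state is a dict: "clock": time; "joint_pos": joint angles; "qvel": joint speeds; "tau": joint torques, N m; "tool_pos": TCP position; "orientation": TCP orientation; "force": force on the tool from outside, world axes, zero at the start; "moment": the same for the moment, N m; "opening": finger opening in m; "gripper_force": force on a finger pad.
Only numpy, scipy, OpenCV 4.12 (cv2) and the standard library are available. Lean on these libraries where they do the work, as an engineer would, in place of code of your own. Each camera call takes 0.05 s, during which the arm holds its last target. There are 200 camera calls.

### The job

Hook a fingertip behind the far lip of the wooden coffee tray and drag the tray towards the robot until its whole front side is flush against the sprung rubber stop rail, then keep pulling it home against the rubber, firmly but gently, for about a second; never ram the rail or upset the cups. After that, set the red sugar tin upright on the floor of the tray's empty half, without dropping or banging it, and leave the tray touching the rail. Leave the other two tins and the tea box where they are.

Things in the scene. Friction and masses are not known exactly. Their poses are not given: they have to be found in the camera images.
- tray: Loose open wooden tray, 180 (x) by 320 (y) by 40 mm high, upright walls 6 mm thick, floor 6 mm. Origin: centre of its underside; +x points to its far side (outer faces at x = +-90 mm). A divider 28 mm high and 6 mm thick runs along x at y = 0: two cups stand in the +y half, the -y half is empty. With its cups about 0.8 kg; the pull that slides it varies, about 3 to 9 N.
- lip (a point): Middle of the far lip of the tray: top edge of the far wall, on its outer face (tray frame x = +90, y = 0, z = 40 mm). At the start there is at least 50 mm of clear table behind it.
- free_half (a point): Middle of the floor of the tray's empty half (tray frame x = 0, y = -78.5, z = 6 mm); this half measures 168 by 151 mm inside.
- rail: Fixed stop rail on the robot's side: two steel feet, an aluminium bar and, on the bar's far side, a black rubber strip 400 mm long (along y), 5 to 35 mm above the table. Origin: on the table, mid-length, 40 mm beyond the far edge of the feet; +x points away from the robot, square to the rubber. The bar is clamped at an unmeasured setting: the rubber face stands at x = -20 to +20 mm.
- rail_top (a point): Point 35 mm above the rail's origin. The rubber strip is sprung: it gives 1 mm per 4 N along -x and bottoms at 6 mm (24 N). Find it by feel: pull until the force rises above the tray's own sliding drag. A good press is about 10 N more than that drag; under 5 N is too weak, over 18 N rams the rail.
- sugar_center (a point): Centre (half-way up) of the red sugar tin with a white band and a metal lid: upright cylinder 56 mm in diameter, 95 mm tall, 0.25 kg, loose; z axis up.
- coffee_center (a point): Centre of the dark brown coffee tin with a brass band, same size as the sugar tin; a bystander.
- tea_center (a point): Centre of the green tea tin with a yellow band, same size as the sugar tin; a bystander.
- cup0: White cup, 64 mm in diameter, 55 mm tall, standing loose in the tray's +y half, towards the tray's front; origin: centre of its underside, z axis up.
- cup1: A second such cup beside it.
- teabags: Green tea box 130 x 75 x 60 mm at the left of the table; a bystander. Origin: centre of its underside.
Things that resemble listed ones, but are neither listed nor needed, are in the scene too. What is shaped like the cup1 but orange or pink is not meant. What is shaped like the part that bears sugar_center but purple is not meant.

How it is judged (in metres and radians):
On the way, in this order (a step that is already met when the one before it is completed fails the run):
1. the fingers pull on the tray from behind its far lip (contact force between the fingers and tray above 1 N and x of the grasp point in the frame of tray above 0.09 m), for 0.1 s.
2. with the fingers behind the far lip, the tray is square to the rail (within 0.04 rad) and pressed on its rubber with 5 N or more for 0.5 s (contact force between tray and rail above 5 N and angle between the x axis of tray and the x axis of rail, either way round below 0.04 rad and contact force between the fingers and tray above 2 N and x of the grasp point in the frame of tray above 0.09 m), for 0.5 s.
At the end, for the whole second after the job is handed in: The tray lies flat, square to the rail (0.04 rad), still touching its rubber, its middle within 100 mm of the rail's along it; the sugar tin stands upright (0.08 rad) on the floor of the empty half, both cups upright (0.15 rad) in the other half; all at rest and released (contact force between tray and rail above 0.2 N and angle between the x axis of tray and the x axis of rail, either way round below 0.04 rad and y of tray in the frame of rail between -0.1 and 0.1 m and angle between tray's own z axis and vertical below 0.03 rad and y of sugar_center in the frame of tray between -0.14 and -0.025 m and x of sugar_center in the frame of tray between -0.07 and 0.07 m and z of sugar_center in the frame of tray between 0.045 and 0.06 m and angle between sugar_center's own z axis and vertical below 0.08 rad and linear speed of tray below 0.01 m/s and angle between each of cup0, cup1's own z axis and vertical below 0.15 rad and y of cup0 in the frame of tray between 0.02 and 0.14 m and x of cup0 in the frame of tray between -0.07 and 0.07 m and y of cup1 in the frame of tray between 0.02 and 0.14 m and x of cup1 in the frame of tray between -0.07 and 0.07 m).
It fails at once if the rail is rammed (over 18 N between tray and rail) (contact force between tray and rail above 18 N).
It fails at once if a cup tips (over 0.35 rad), or the tray is lifted or tipped (over 0.12 rad) (angle between any of cup0, cup1's own z axis and vertical above 0.35 rad or angle between tray's own z axis and vertical above 0.12 rad).
It fails at once if the fingers push on the tray with more than 35 N (contact force between the fingers and tray above 35 N).
It fails at once if the sugar tin is dropped or banged (over 35 N on the tray) (contact force between sugar and tray above 35 N).
It fails at once if another tin or the tea box is moved by more than 20 mm (distance of any of teabags, coffee_center, tea_center from where it was at the start of the episode above 0.02 m).
It also fails if it takes over 72 s, if anything falls off the work surface, if the arm or the gripper's body presses on something with over 40 N, if the wrist force passes 120 N, or if a joint passes its speed limit or range.

## Working session

There is one attempt and no reset: what is moved stays moved. The work goes in short steps, Python scripts to look and compute and a tool call to move; the robot and the scene stay as the last step left them, time stands still between calls to the robot, and variables do not carry over. Pictures are saved under pics/ and viewed, at most 10 in all, crops included, and the job is handed in when it is done.

Besides the shell and the picture viewer there is one more tool, called after "Call:" by a JSON object that holds its "method" and its "body", one argument or row to a line. apply_moves: Moves the arm, as the interface text tells. Its arguments: {"type":"object","properties":{"targets":{"type":"array","items":{"type":"object","properties":{"travel":{"type":"array","items":{"type":"number"}},"roll":{"type":"number"},"jaw":{"type":"number"}}}}},"required":["targets"]}

```bash
mkdir -p pics
python3 - <<'E'
from plant import ctrl
import cv2,numpy as np
np.set_printoptions(precision=4,suppress=True)
for n in("top","side"):
    im=ctrl.snapshot(n); cv2.imwrite(f"pics/{n}0.png",im[:,:,::-1])
    c=ctrl.calibration(n); print(n,c["K"],c["extrinsics"])
print(ctrl.get_obs())
E
```

```text
top [[373.0831   0.     257.23  ]
 [  0.     373.0831 194.5506]
 [  0.       0.       1.    ]] [[ 0.0181 -0.9961  0.0863  0.4169]
 [-0.9998 -0.0173  0.0097  0.0443]
 [-0.0081 -0.0865 -0.9962  1.23  ]
 [ 0.      0.      0.      1.    ]]
side [[432.71     0.     255.6948]
 [  0.     432.71   190.7518]
 [  0.       0.       1.    ]] [[-0.9488 -0.2047  0.2405  0.2091]
 [-0.3157  0.5956 -0.7386  0.9661]
 [ 0.008  -0.7767 -0.6298  0.8431]
 [ 0.      0.      0.      1.    ]]
{'clock': 0.1, 'joint_pos': array([-58.7231,  20.5877,   0.6385,  -0.0165, -70.1361, -16.5052]), 'qvel': array([-0.1083, -0.1337,  0.2061,  0.2199, -0.0719,  0.0171]), 'tau': array([  0.0004, -58.4161,  29.3754,   7.0156,   0.0102,  -0.    ]), 'tool_pos': array([ 0.1719, -0.6523,  0.2477]), 'orientation': array([ 179.9139,   -0.0093, -165.2339]), 'force': array([ 0.2006,  0.5558, -0.2172]), 'moment': array([-0.0406, -0.0452, -0.0083]), 'gripper_force': 0.0, 'opening': 0.08786654317976751}
```

View pics/top0.png

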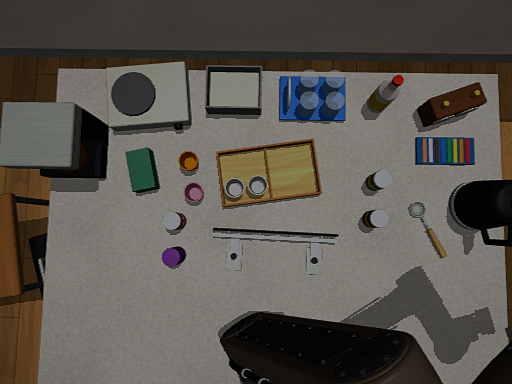

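View pics/side0.png

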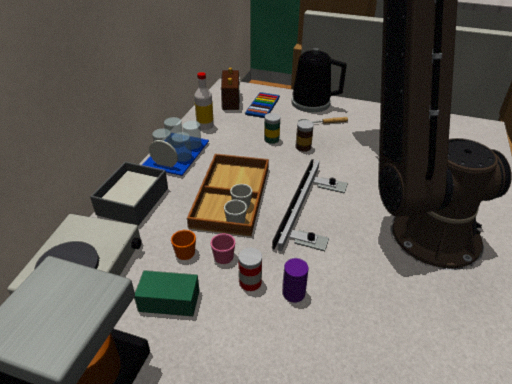

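Top view: tray spans (217–321, 139–207), with its cups at (234,188) and (257,185) and the rail at (275,236). The sugar candidates are red with a white band at (174,221), purple at (173,257), and the dark tins at (378,181) and (375,219). The red one with the white band fits. I'll confirm with a crop and measure.

```bash
cat > h.py <<'E'
from plant import ctrl
import cv2,numpy as np
np.set_printoptions(precision=4,suppress=True)
def ray(n,uv):
    c=ctrl.calibration(n);T=np.array(c["extrinsics"]);d=np.linalg.inv(np.array(c["K"]))@[uv[0],uv[1],1]
    return T[:3,3],T[:3,:3]@d
def onz(n,uv,z):
    o,d=ray(n,uv);return o+d*(z-o[2])/d[2]
def tri(a,b):
    o1,d1=ray("top",a);o2,d2=ray("side",b)
    A=np.c_[d1,-d2];s=np.linalg.lstsq(A,o2-o1,rcond=None)[0]
    p,q=o1+s[0]*d1,o2+s[1]*d2
    return (p+q)/2,np.linalg.norm(p-q)
E
python3 - <<'E'
from h import *
t=cv2.imread("pics/top0.png");s=cv2.imread("pics/side0.png")
a=cv2.resize(t[125:275,150:400],None,fx=3,fy=3,interpolation=cv2.INTER_CUBIC)
b=cv2.resize(s[150:310,160:360],(750,600),interpolation=cv2.INTER_CUBIC)
cv2.imwrite("pics/a.png",a);cv2.imwrite("pics/b.png",b)
h=cv2.cvtColor(t,cv2.COLOR_BGR2HSV)
m=cv2.inRange(h,(5,80,60),(30,255,255));m[:130]=0;m[215:]=0;m[:,:208]=0;m[:,335:]=0
r=cv2.minAreaRect(cv2.findNonZero(m));B=cv2.boxPoints(r)
print(r);P=np.array([onz("top",p,.04) for p in B]);print(B,P,np.linalg.norm(np.diff(P,axis=0),axis=1),P.mean(0))
E
```

```text
((268.196533203125, 172.0545196533203), (55.816986083984375, 100.11702728271484), 82.303955078125)
[[214.8515 151.1011]
 [314.0667 137.6937]
 [321.5416 193.0079]
 [222.3264 206.4153]] [[ 0.6589  0.1956  0.04  ]
 [ 0.7082 -0.125   0.04  ]
 [ 0.5286 -0.1497  0.04  ]
 [ 0.4801  0.1667  0.04  ]] [0.3243 0.1813 0.3201] [0.5939 0.0219 0.04  ]
```

View pics/a.png

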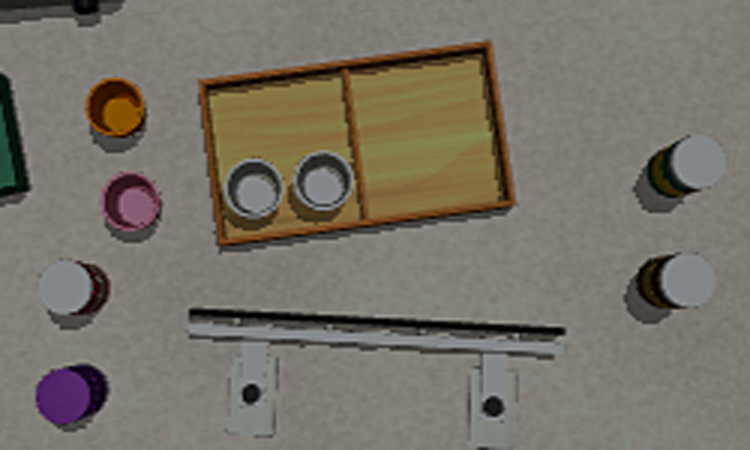

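View pics/b.png

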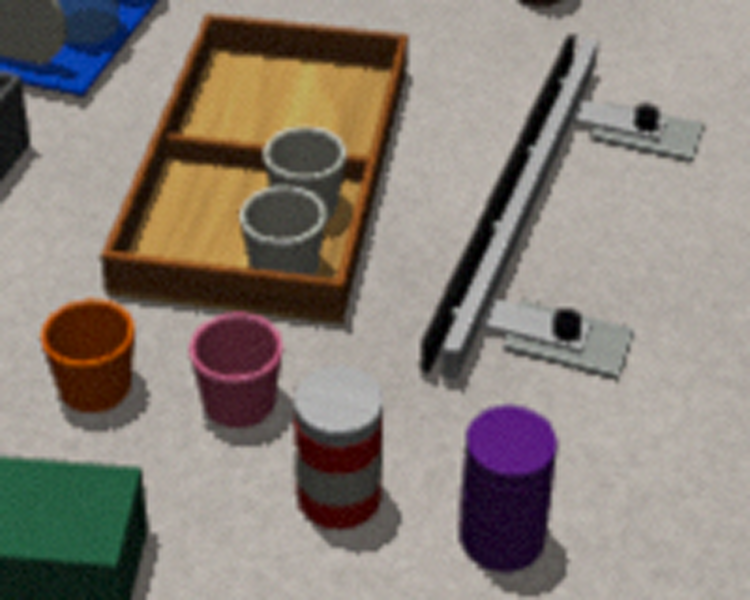

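The crop confirms the target: at (250,270) in the side view, a red tin with a white band and metal lid, while its neighbour is plain purple. The cups beside it are orange and pink decoys. Now the geometry.

Run:
```python
from h import *
A=lambda u,v:(150+u/3-.33,125+v/3-.33)
Bc=lambda u,v:(160+u/3.75-.37,150+v/3.75-.37)
T=np.array([onz("top",A(*p),.04) for p in[(200,80),(490,42),(515,205),(222,244)]])
print("tray",T,np.linalg.norm(np.diff(T,axis=0),axis=1),T.mean(0))
ux=(T[0]+T[1]-T[2]-T[3]);yaw=np.degrees(np.arctan2(*ux[[1,0]]));uy=T[0]+T[3]-T[1]-T[2];print("yaw",yaw,np.degrees(np.arctan2(-uy[0],uy[1])))
R=np.array([onz("top",A(*p),.035) for p in[(189,309),(565,328)]]);d=R[0]-R[1]
print("rail",R,np.linalg.norm(d),R.mean(0),np.degrees(np.arctan2(-d[0],d[1])))
T2=[onz("side",Bc(*p),.04) for p in[(104,256),(205,16),(408,37),(346,283)]];print("tray side",np.array(T2),np.mean(T2,0))
R2=[onz("side",Bc(*p),.035) for p in[(425,365),(573,36)]];print("rail side",np.array(R2))
for n,a,b in[("sugar",(67,288),(339,397)),("purple",(65,395),(511,438))]:print(n,tri(A(*a),Bc(*b)),onz("top",A(*a),.095))
print("pink",onz("top",A(131,201),.055))
print("rackedge",onz("top",(280,121),0),onz("top",(345,121),0))
# rack glasses front top: side
print("glass tops",[tri(a,b) for a,b in[((308,100),(191,127)),((308,100),(180,139))]])
```

```text
tray [[ 0.6582  0.1908  0.04  ]
 [ 0.7049 -0.1215  0.04  ]
 [ 0.5286 -0.1491  0.04  ]
 [ 0.4815  0.1624  0.04  ]] [0.3158 0.1784 0.315 ] [0.5933 0.0207 0.04  ]
yaw 8.99310982941892 8.557429273965273
rail [[ 0.4119  0.1963  0.035 ]
 [ 0.399  -0.2032  0.035 ]] 0.39971614510342107 [ 0.4055 -0.0035  0.035 ] -1.840466709947277
tray side [[ 0.6551  0.1965  0.04  ]
 [ 0.7053 -0.1141  0.04  ]
 [ 0.5275 -0.1416  0.04  ]
 [ 0.4792  0.1664  0.04  ]] [0.5918 0.0268 0.04  ]
rail side [[ 0.4039  0.2205  0.035 ]
 [ 0.3941 -0.1969  0.035 ]]
sugar (array([0.4323, 0.3145, 0.0901]), np.float64(0.002354655311116828)) [0.4311 0.313  0.095 ]
purple (array([0.3236, 0.3123, 0.0898]), np.float64(0.0005361724978435066)) [0.3238 0.311  0.095 ]
pink [0.5244 0.2583 0.055 ]
rackedge [ 0.7733 -0.0159  0.    ] [ 0.7767 -0.2342  0.    ]
glass tops [(array([ 0.7849, -0.0953,  0.1406]), np.float64(0.025968238599984747)), (array([ 0.8178, -0.0992,  0.0832]), np.float64(0.0006145789686638203))]
```

Call:
{"method": "apply_moves", "body": {
  "targets": [
    {"travel":[0,0,0],"roll":6,"jaw":87},
    {"travel":[-34,33,0],"roll":0,"jaw":87},
    {"travel":[-34,33,0],"roll":0,"jaw":87},
    {"travel":[-34,33,0],"roll":0,"jaw":87},
    {"travel":[-34,33,0],"roll":0,"jaw":87},
    {"travel":[-34,33,0],"roll":0,"jaw":87},
    {"travel":[-34,33,0],"roll":0,"jaw":87},
    {"travel":[-34,33,0],"roll":0,"jaw":87},
    {"travel":[-34,33,0],"roll":0,"jaw":87},
    {"travel":[-34,33,0],"roll":0,"jaw":87}
  ]
}}

```text
clock: 1.1
tool_pos: [0.4299, -0.3107, 0.2485]
orientation: [180.0, 0.0, -171.2]
force: [-0.4, -1.3, 0.3]
opening: 0.0871
gripper_force: 0.0
```

Call:
{"method": "apply_moves", "body": {
  "targets": [
    {"travel":[-34,33,0],"roll":0,"jaw":87},
    {"travel":[-34,33,0],"roll":0,"jaw":87},
    {"travel":[-34,33,0],"roll":0,"jaw":87},
    {"travel":[-34,33,0],"roll":0,"jaw":87},
    {"travel":[-34,33,0],"roll":0,"jaw":87},
    {"travel":[-34,33,0],"roll":0,"jaw":87},
    {"travel":[-34,33,0],"roll":0,"jaw":87},
    {"travel":[-34,33,0],"roll":0,"jaw":87},
    {"travel":[0,0,0],"roll":0,"jaw":87},
    {"travel":[0,0,0],"roll":0,"jaw":87}
  ]
}}

```text
clock: 2.1
tool_pos: [0.6578, -0.009, 0.2473]
orientation: [-180.0, -0.1, -171.1]
force: [-0.1, 1.0, 0.7]
opening: 0.0871
gripper_force: 0.0
```

Call:
{"method": "apply_moves", "body": {
  "targets": [
    {"travel":[-26,20,0],"roll":0,"jaw":87},
    {"travel":[-26,20,0],"roll":0,"jaw":87},
    {"travel":[0,0,40],"roll":0,"jaw":87},
    {"travel":[0,0,45],"roll":0,"jaw":87},
    {"travel":[0,0,40],"roll":0,"jaw":87},
    {"travel":[0,0,30],"roll":0,"jaw":87},
    {"travel":[0,0,15],"roll":0,"jaw":87},
    {"travel":[0,0,0],"roll":0,"jaw":87}
  ]
}}

```text
clock: 2.9
tool_pos: [0.7015, 0.0361, 0.0766]
orientation: [-180.0, -0.2, -171.3]
force: [-0.0, 0.4, 0.5]
opening: 0.0868
gripper_force: 0.0
```

Run:
```python
from h import *
s=ctrl.snapshot("side")[:,:,::-1]
cv2.imwrite("pics/c.png",cv2.resize(s[110:270,140:340],(750,600),interpolation=cv2.INTER_CUBIC))
```

```text
(no output)
```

View pics/c.png

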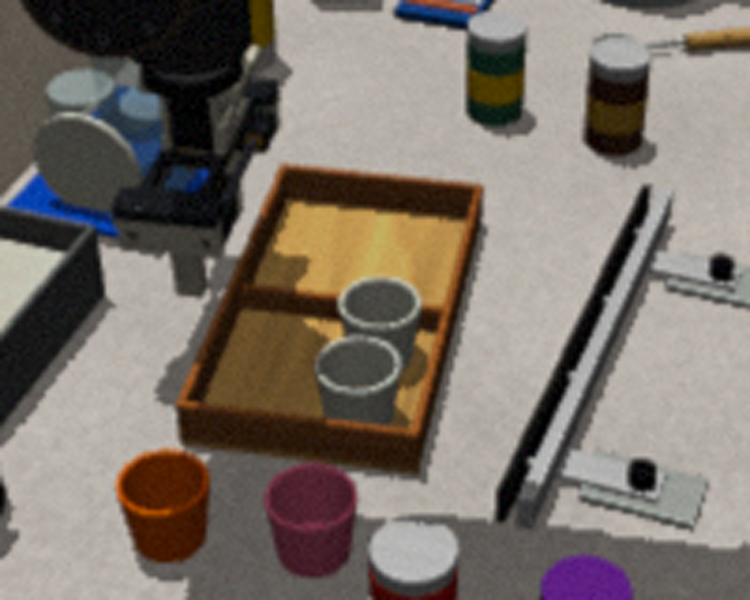

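The near finger, at crop (190,280), hangs clear behind the far lip. Descending.

Call:
{"method": "apply_moves", "body": {
  "targets": [
    {"travel":[0,0,12],"roll":0,"jaw":87},
    {"travel":[0,0,12],"roll":0,"jaw":87},
    {"travel":[0,0,12],"roll":0,"jaw":87},
    {"travel":[0,0,6],"roll":0,"jaw":87},
    {"travel":[0,0,0],"roll":0,"jaw":87}
  ]
}}

```text
clock: 3.45
tool_pos: [0.7023, 0.0372, 0.0351]
orientation: [-180.0, -0.1, -171.2]
force: [-0.2, 0.5, 0.1]
opening: 0.0866
gripper_force: 0.0
```

Call:
{"method": "apply_moves", "body": {
  "targets": [
    {"travel":[3,0,0],"roll":0,"jaw":87},
    {"travel":[3,0,0],"roll":0,"jaw":87},
    {"travel":[2,0,0],"roll":0,"jaw":87},
    {"travel":[2,0,0],"roll":0,"jaw":87},
    {"travel":[1,0,0],"roll":0,"jaw":87},
    {"travel":[1,0,0],"roll":0,"jaw":87}
  ]
}}

```text
clock: 4.05
tool_pos: [0.6922, 0.0359, 0.0372]
orientation: [180.0, 0.1, -171.2]
force: [4.5, 1.1, -0.7]
opening: 0.0871
gripper_force: 2.1
```

Call:
{"method": "apply_moves", "body": {
  "targets": [
    {"travel":[1,0,0],"roll":0,"jaw":87},
    {"travel":[2,0,0],"roll":0.2,"jaw":87},
    {"travel":[3,0,0],"roll":0.5,"jaw":87},
    {"travel":[4,0,0],"roll":0.7,"jaw":87},
    {"travel":[5,0,0],"roll":0.7,"jaw":87},
    {"travel":[5,0,0],"roll":0.7,"jaw":87},
    {"travel":[5,0,0],"roll":0.7,"jaw":87},
    {"travel":[5,0,0],"roll":0.7,"jaw":87},
    {"travel":[5,0,0],"roll":0.7,"jaw":87},
    {"travel":[5,0,0],"roll":0.7,"jaw":87}
  ]
}}

```text
clock: 5.05
tool_pos: [0.6518, 0.0309, 0.0371]
orientation: [-180.0, 0.1, -176.8]
force: [4.8, -0.1, 2.2]
opening: 0.0868
gripper_force: 2.4
```

Call:
{"method": "apply_moves", "body": {
  "targets": [
    {"travel":[5,0,0],"roll":0.7,"jaw":87},
    {"travel":[5,0,0],"roll":0.7,"jaw":87},
    {"travel":[5,0,0],"roll":0.7,"jaw":87},
    {"travel":[5,0,0],"roll":0.7,"jaw":87},
    {"travel":[5,0,0],"roll":0.7,"jaw":87},
    {"travel":[5,0,0],"roll":0.7,"jaw":87},
    {"travel":[4,0,0],"roll":0.7,"jaw":87},
    {"travel":[2,0,0],"roll":0,"jaw":87},
    {"travel":[0,0,0],"roll":0,"jaw":87}
  ]
}}

```text
clock: 5.95
tool_pos: [0.6154, 0.0305, 0.0369]
orientation: [180.0, 0.0, 178.3]
force: [3.4, -0.2, 2.4]
opening: 0.0871
gripper_force: 1.9
```

Run:
```python
from h import *
for n,c in(("top",(150,400,125,285)),):
    s=ctrl.snapshot(n)[:,:,::-1]
    cv2.imwrite(f"pics/d.png",cv2.resize(s[c[2]:c[3],c[0]:c[1]],None,fx=3,fy=3,interpolation=cv2.INTER_CUBIC))
```

```text
(no output)
```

View pics/d.png

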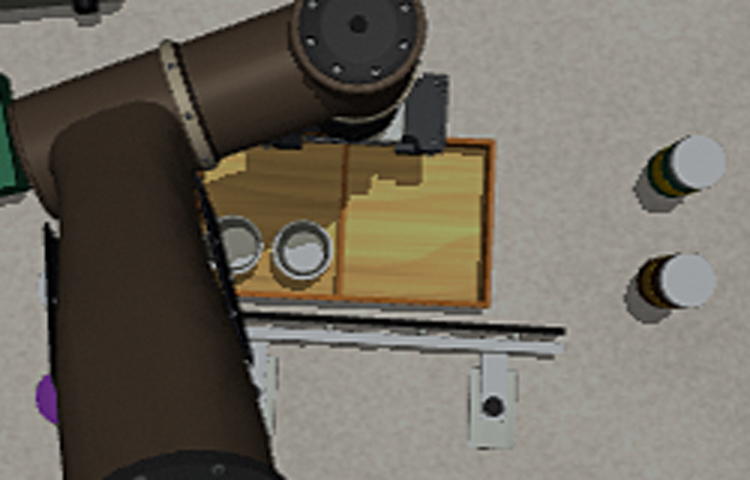

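The tray is now nearly parallel to the rail. Its front edge, crop (250,298)–(490,306), sits about 16 mm from the rubber at (250,313)–(490,325), and the cups are upright. I'll creep in from here.

Call:
{"method": "apply_moves", "body": {
  "targets": [
    {"travel":[2,0,0],"roll":0.2,"jaw":87},
    {"travel":[3,0,0],"roll":0.3,"jaw":87},
    {"travel":[3,0,0],"roll":0,"jaw":87},
    {"travel":[2,0,0],"roll":0,"jaw":87},
    {"travel":[1,0,0],"roll":0,"jaw":87}
  ]
}}

```text
clock: 6.5
tool_pos: [0.6049, 0.0311, 0.0367]
orientation: [180.0, 0.1, 177.8]
force: [5.6, 0.1, 1.7]
opening: 0.0869
gripper_force: 2.8
```

Call:
{"method": "apply_moves", "body": {
  "targets": [
    {"travel":[1,0,0],"roll":0,"jaw":87},
    {"travel":[1,0,0],"roll":0,"jaw":87}
  ]
}}

```text
clock: 6.7
tool_pos: [0.6031, 0.0312, 0.0368]
orientation: [180.0, 0.1, 177.8]
force: [5.8, 0.7, 1.7]
opening: 0.0869
gripper_force: 2.8
```

Call:
{"method": "apply_moves", "body": {
  "targets": [
    {"travel":[1,0,0],"roll":0,"jaw":87}
  ]
}}

```text
clock: 6.8
tool_pos: [0.6021, 0.0312, 0.0367]
orientation: [180.0, 0.1, 177.8]
force: [5.6, -0.1, 2.1]
opening: 0.0869
gripper_force: 2.8
```

Call:
{"method": "apply_moves", "body": {
  "targets": [
    {"travel":[1,0,0],"roll":0,"jaw":87}
  ]
}}

```text
clock: 6.9
tool_pos: [0.6012, 0.0313, 0.0367]
orientation: [180.0, 0.1, 177.8]
force: [6.0, -0.1, 2.5]
opening: 0.0871
gripper_force: 2.8
```

Call:
{"method": "apply_moves", "body": {
  "targets": [
    {"travel":[1,0,0],"roll":0,"jaw":87}
  ]
}}

```text
clock: 7.0
tool_pos: [0.6002, 0.0313, 0.0368]
orientation: [180.0, 0.1, 177.8]
force: [5.9, 0.1, 2.2]
opening: 0.0873
gripper_force: 2.8
```

Call:
{"method": "apply_moves", "body": {
  "targets": [
    {"travel":[1,0,0],"roll":0,"jaw":87}
  ]
}}

```text
clock: 7.1
tool_pos: [0.5993, 0.0314, 0.0368]
orientation: [180.0, 0.1, 177.8]
force: [6.4, 0.7, 0.4]
opening: 0.0867
gripper_force: 3.4
```

Call:
{"method": "apply_moves", "body": {
  "targets": [
    {"travel":[0.5,0,0],"roll":0,"jaw":87}
  ]
}}

```text
clock: 7.2
tool_pos: [0.599, 0.0315, 0.0368]
orientation: [180.0, 0.1, 177.8]
force: [8.1, -0.4, 0.1]
opening: 0.0872
gripper_force: 3.7
```

Call:
{"method": "apply_moves", "body": {
  "targets": [
    {"travel":[0.7,0,0],"roll":0,"jaw":87}
  ]
}}

```text
clock: 7.3
tool_pos: [0.5987, 0.0316, 0.0368]
orientation: [180.0, 0.1, 177.8]
force: [7.6, 0.6, -0.5]
opening: 0.0872
gripper_force: 4.1
```

Call:
{"method": "apply_moves", "body": {
  "targets": [
    {"travel":[0.7,0,0],"roll":0,"jaw":87},
    {"travel":[0,0,0],"roll":0,"jaw":87}
  ]
}}

```text
clock: 7.5
tool_pos: [0.5982, 0.0318, 0.0368]
orientation: [180.0, 0.2, 177.8]
force: [8.4, 0.5, -1.1]
opening: 0.0868
gripper_force: 4.1
```

Call:
{"method": "apply_moves", "body": {
  "targets": [
    {"travel":[1,0,0],"roll":0,"jaw":87},
    {"travel":[0,0,0],"roll":0,"jaw":87}
  ]
}}

```text
clock: 7.7
tool_pos: [0.5976, 0.0321, 0.0369]
orientation: [179.9, 0.2, 177.9]
force: [8.8, 0.8, -2.4]
opening: 0.0869
gripper_force: 4.6
```

Call:
{"method": "apply_moves", "body": {
  "targets": [
    {"travel":[1,0,0],"roll":0,"jaw":87},
    {"travel":[0,0,0],"roll":0,"jaw":87}
  ]
}}

```text
clock: 7.9
tool_pos: [0.5969, 0.0321, 0.0369]
orientation: [179.9, 0.2, 177.9]
force: [10.4, 0.4, -3.4]
opening: 0.0868
gripper_force: 5.3
```

Call:
{"method": "apply_moves", "body": {
  "targets": [
    {"travel":[1,0,0],"roll":0,"jaw":87},
    {"travel":[0.5,0,0],"roll":0,"jaw":87},
    {"travel":[0,0,0],"roll":0,"jaw":87}
  ]
}}

```text
clock: 8.2
tool_pos: [0.5964, 0.0322, 0.0372]
orientation: [179.9, 0.3, 177.9]
force: [13.0, -1.4, -3.3]
opening: 0.0872
gripper_force: 6.5
```

Call:
{"method": "apply_moves", "body": {
  "targets": [
    {"travel":[1,0,0],"roll":0,"jaw":87},
    {"travel":[0,0,0],"roll":0,"jaw":87}
  ]
}}

```text
clock: 8.4
tool_pos: [0.5958, 0.0322, 0.0374]
orientation: [179.9, 0.4, 177.9]
force: [14.2, -2.3, -3.7]
opening: 0.0868
gripper_force: 7.1
```

Call:
{"method": "apply_moves", "body": {
  "targets": [
    {"travel":[0.8,0,0],"roll":0,"jaw":87},
    {"travel":[0,0,0],"roll":0,"jaw":87},
    {"travel":[0,0,0],"roll":0,"jaw":87},
    {"travel":[0,0,0],"roll":0,"jaw":87},
    {"travel":[0,0,0],"roll":0,"jaw":87},
    {"travel":[0,0,0],"roll":0,"jaw":87},
    {"travel":[0,0,0],"roll":0,"jaw":87},
    {"travel":[0,0,0],"roll":0,"jaw":87}
  ]
}}

```text
clock: 9.2
tool_pos: [0.5956, 0.0323, 0.0376]
orientation: [179.9, 0.4, 177.9]
force: [16.2, -2.6, -3.9]
opening: 0.0869
gripper_force: 7.7
```

Run:
```python
from h import *
s=ctrl.snapshot("side")[:,:,::-1]
cv2.imwrite("pics/e.png",cv2.resize(s[130:290,170:370],(750,600),interpolation=cv2.INTER_CUBIC))
cv2.imwrite("pics/e_top.png",ctrl.snapshot("top")[:,:,::-1])
```

```text
(no output)
```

View pics/e.png

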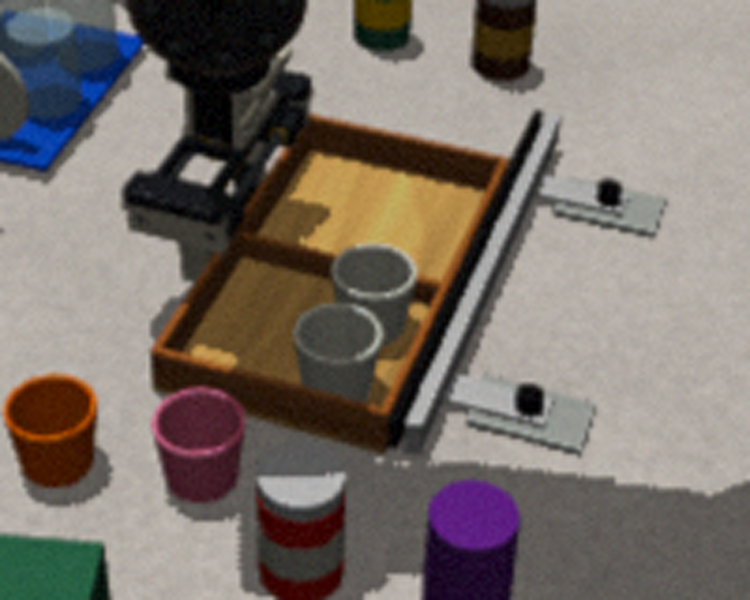

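The tray's front lies flush along the rubber, crop (395,440) to (510,155), at about 10 N over the drag. Both cups are upright. I'll hold a little longer, then release and retreat.

Call:
{"method": "apply_moves", "body": {
  "targets": [
    {"travel":[0,0,0],"roll":0,"jaw":87},
    {"travel":[0,0,0],"roll":0,"jaw":87},
    {"travel":[0,0,0],"roll":0,"jaw":87},
    {"travel":[-2,0,0],"roll":0,"jaw":87},
    {"travel":[-2,0,0],"roll":0,"jaw":87},
    {"travel":[-3,0,0],"roll":0,"jaw":87},
    {"travel":[-4,0,0],"roll":0,"jaw":87},
    {"travel":[-6,0,0],"roll":0,"jaw":87},
    {"travel":[-5,0,0],"roll":0,"jaw":87},
    {"travel":[0,0,0],"roll":0,"jaw":87}
  ]
}}

```text
clock: 10.3
tool_pos: [0.6135, 0.0303, 0.0361]
orientation: [-180.0, -0.0, 177.7]
force: [-0.1, 0.0, 0.3]
opening: 0.0872
gripper_force: 0.0
```

Call:
{"method": "apply_moves", "body": {
  "targets": [
    {"travel":[0,0,-10],"roll":0,"jaw":87},
    {"travel":[0,0,-30],"roll":0,"jaw":87},
    {"travel":[0,0,-40],"roll":0,"jaw":87},
    {"travel":[0,0,-40],"roll":0,"jaw":87},
    {"travel":[0,0,-40],"roll":0,"jaw":87},
    {"travel":[0,0,-40],"roll":0,"jaw":87},
    {"travel":[0,0,-10],"roll":0,"jaw":87}
  ]
}}

```text
clock: 11.0
tool_pos: [0.6148, 0.0307, 0.2529]
orientation: [179.9, 0.5, 177.8]
force: [0.1, 0.9, -0.5]
opening: 0.0868
gripper_force: 0.0
```

Call:
{"method": "apply_moves", "body": {
  "targets": [
    {"travel":[24,34,0],"roll":0,"jaw":87},
    {"travel":[24,34,0],"roll":0,"jaw":87},
    {"travel":[24,34,0],"roll":0,"jaw":87},
    {"travel":[24,34,0],"roll":0,"jaw":87},
    {"travel":[24,34,0],"roll":0,"jaw":87},
    {"travel":[24,34,0],"roll":0,"jaw":87},
    {"travel":[24,34,0],"roll":0,"jaw":87},
    {"travel":[25,37,0],"roll":0,"jaw":87},
    {"travel":[0,0,20],"roll":0,"jaw":87},
    {"travel":[0,0,0],"roll":0,"jaw":87}
  ]
}}

```text
clock: 12.0
tool_pos: [0.4291, 0.3126, 0.2247]
orientation: [-179.8, -0.2, 177.9]
force: [-0.3, -0.6, -0.6]
opening: 0.0869
gripper_force: 0.0
```

Run:
```python
from h import *
s=ctrl.snapshot("side")[:,:,::-1]
cv2.imwrite("pics/f.png",cv2.resize(s[130:330,150:400],(750,600),interpolation=cv2.INTER_CUBIC))
print(ctrl.get_obs()["tool_pos"])
# project gripper axis point check of tin in both views
h=cv2.cvtColor(s,cv2.COLOR_BGR2HSV);m=cv2.inRange(h,(0,150,40),(4,255,255))|cv2.inRange(h,(174,150,40),(180,255,255))
m[:235]=0;m[310:]=0;m[:,:232]=0;m[:,270:]=0
x,y,w,hh=cv2.boundingRect(m);print(x,y,w,hh)
```

```text
[0.43   0.3123 0.2259]
232 252 29 39
```

View pics/f.png

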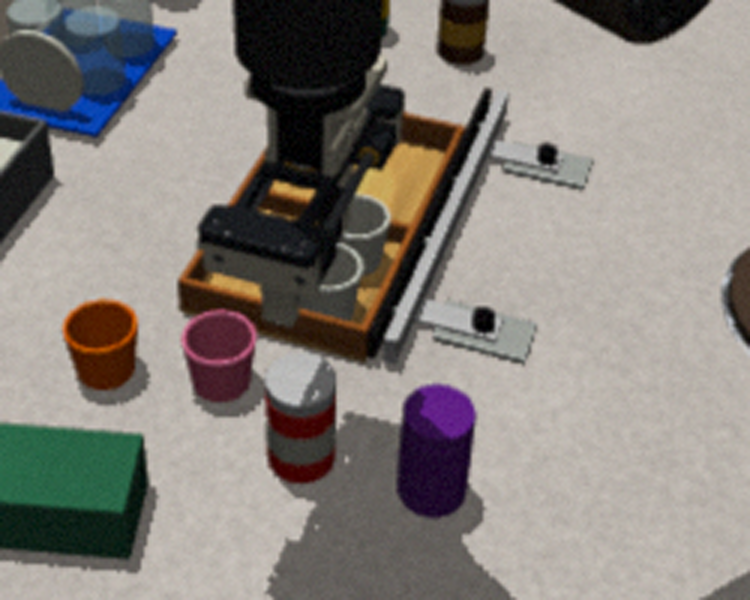

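The tray is still on the rail with the cups upright, and the gripper hangs over the red tin at crop (300,415). Descending and gripping.

Call:
{"method": "apply_moves", "body": {
  "targets": [
    {"travel":[-2,2,20],"roll":0,"jaw":87},
    {"travel":[0,0,35],"roll":0,"jaw":87},
    {"travel":[0,0,30],"roll":0,"jaw":87},
    {"travel":[0,0,25],"roll":0,"jaw":87},
    {"travel":[0,0,20],"roll":0,"jaw":87},
    {"travel":[0,0,15],"roll":0,"jaw":87},
    {"travel":[0,0,8],"roll":0,"jaw":87},
    {"travel":[0,0,0],"roll":0,"jaw":87}
  ]
}}

```text
clock: 12.85
tool_pos: [0.4335, 0.3139, 0.0732]
orientation: [-179.9, -0.0, 177.7]
force: [-0.1, 0.0, 0.6]
opening: 0.0868
gripper_force: 0.0
```

Call:
{"method": "apply_moves", "body": {
  "targets": [
    {"travel":[0,0,0],"roll":0,"jaw":70},
    {"travel":[0,0,0],"roll":0,"jaw":64},
    {"travel":[0,0,0],"roll":0,"jaw":58},
    {"travel":[0,0,0],"roll":0,"jaw":54},
    {"travel":[0,0,0],"roll":0,"jaw":50},
    {"travel":[0,0,0],"roll":0,"jaw":40},
    {"travel":[0,0,0],"roll":0,"jaw":40}
  ]
}}

```text
clock: 13.55
tool_pos: [0.4335, 0.3153, 0.0741]
orientation: [179.9, 0.0, 177.8]
force: [-1.1, 1.3, 6.0]
opening: 0.056
gripper_force: 30.0
```

Call:
{"method": "apply_moves", "body": {
  "targets": [
    {"travel":[0,0,-5],"roll":0,"jaw":40},
    {"travel":[0,0,-15],"roll":0,"jaw":40},
    {"travel":[0,0,-30],"roll":0,"jaw":40},
    {"travel":[0,0,-30],"roll":0,"jaw":40},
    {"travel":[0,0,-25],"roll":0,"jaw":40},
    {"travel":[0,0,0],"roll":0,"jaw":40}
  ]
}}

```text
clock: 14.15
tool_pos: [0.4341, 0.3157, 0.1818]
orientation: [179.8, 0.2, 177.8]
force: [-0.1, 0.9, -2.9]
opening: 0.0558
gripper_force: 30.0
```

Run:
```python
from h import *
t=ctrl.snapshot("top")[:,:,::-1]
print(ctrl.get_obs()["tool_pos"],ctrl.get_obs()["opening"])
a=cv2.resize(t[125:275,150:400],None,fx=3,fy=3,interpolation=cv2.INTER_CUBIC)
cv2.imwrite("pics/g.png",a)
```

```text
[0.4333 0.315  0.1797] 0.05584134590188746
```

View pics/g.png

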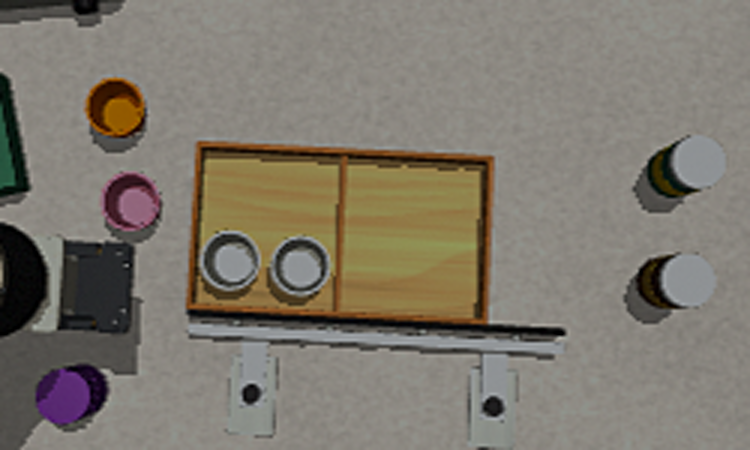

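Tray corners, crop: (197,143), (494,158), (489,321), (188,309), flush with the rail. Tin gripped and lifted.

Run:
```python
from h import *
A=lambda u,v:(150+u/3-.33,125+v/3-.33)
T=np.array([onz("top",A(*p),.04) for p in[(197,143),(494,158),(489,321),(188,309)]])
c=T.mean(0);ux=T[0]+T[1]-T[2]-T[3];uy=T[0]+T[3]-T[1]-T[2];print(c,np.linalg.norm(np.diff(T,axis=0),axis=1),np.degrees(np.arctan2(ux[1],ux[0])),np.degrees(np.arctan2(-uy[0],uy[1])))
y=np.radians(-2);R=np.array([[np.cos(y),-np.sin(y)],[np.sin(y),np.cos(y)]])
g=c[:2]+R@[0.0,-.0785];o=ctrl.get_obs();d=g-o["tool_pos"][:2];a=np.radians(177.8)
print(g,d,"tx,ty mm",1e3*(np.cos(a)*d[0]+np.sin(a)*d[1]),1e3*(np.sin(a)*d[0]-np.cos(a)*d[1]))
```

```text
[0.4963 0.0351 0.04  ] [0.3187 0.1738 0.3188] -1.474966183613973 -1.589811186604586
[ 0.4935 -0.0434] [ 0.0603 -0.3584] tx,ty mm -73.98460430767996 -355.78671611941223
```

Call:
{"method": "apply_moves", "body": {
  "targets": [
    {"travel":[-4,-20,0],"roll":0,"jaw":40},
    {"travel":[-8,-39,0],"roll":0,"jaw":40},
    {"travel":[-8,-39,0],"roll":0,"jaw":40},
    {"travel":[-8,-39,0],"roll":0,"jaw":40},
    {"travel":[-8,-39,0],"roll":0,"jaw":40},
    {"travel":[-8,-39,0],"roll":0,"jaw":40},
    {"travel":[-8,-39,0],"roll":0,"jaw":40},
    {"travel":[-8,-39,0],"roll":0,"jaw":40},
    {"travel":[-8,-39,0],"roll":0,"jaw":40},
    {"travel":[-6,-24,0],"roll":0,"jaw":40}
  ]
}}

```text
clock: 15.2
tool_pos: [0.4915, -0.0468, 0.1768]
orientation: [-180.0, -0.2, 177.7]
force: [0.3, 1.1, -2.4]
opening: 0.0554
gripper_force: 30.0
```

Call:
{"method": "apply_moves", "body": {
  "targets": [
    {"travel":[0,0,0],"roll":0,"jaw":40},
    {"travel":[0,0,20],"roll":0,"jaw":40},
    {"travel":[0,0,25],"roll":0,"jaw":40},
    {"travel":[0,0,20],"roll":0,"jaw":40},
    {"travel":[0,0,10],"roll":0,"jaw":40},
    {"travel":[0,0,5],"roll":0,"jaw":40},
    {"travel":[0,0,0],"roll":0,"jaw":40}
  ]
}}

```text
clock: 15.9
tool_pos: [0.4929, -0.0439, 0.098]
orientation: [-180.0, -0.1, 177.8]
force: [0.5, 0.1, -2.3]
opening: 0.0555
gripper_force: 30.0
```

Contact is expected at about 0.080. Lowering in small steps.

Call:
{"method": "apply_moves", "body": {
  "targets": [
    {"travel":[0,0,5],"roll":0,"jaw":40},
    {"travel":[0,0,4],"roll":0,"jaw":40},
    {"travel":[0,0,2],"roll":0,"jaw":40},
    {"travel":[0,0,2],"roll":0,"jaw":40},
    {"travel":[0,0,0],"roll":0,"jaw":40}
  ]
}}

```text
clock: 16.4
tool_pos: [0.4932, -0.0439, 0.0855]
orientation: [-180.0, -0.0, 177.8]
force: [0.8, 0.0, -2.0]
opening: 0.0556
gripper_force: 30.0
```

Call:
{"method": "apply_moves", "body": {
  "targets": [
    {"travel":[0,0,1],"roll":0,"jaw":40},
    {"travel":[0,0,1],"roll":0,"jaw":40},
    {"travel":[0,0,0],"roll":0,"jaw":40}
  ]
}}

```text
clock: 16.7
tool_pos: [0.4933, -0.0438, 0.0835]
orientation: [-180.0, -0.0, 177.8]
force: [0.3, -0.4, -2.5]
opening: 0.0554
gripper_force: 30.0
```

Call:
{"method": "apply_moves", "body": {
  "targets": [
    {"travel":[0,0,1],"roll":0,"jaw":40},
    {"travel":[0,0,0],"roll":0,"jaw":40}
  ]
}}

```text
clock: 16.9
tool_pos: [0.4932, -0.0438, 0.0825]
orientation: [-180.0, -0.0, 177.8]
force: [-0.3, 0.5, -2.2]
opening: 0.0554
gripper_force: 30.0
```

Call:
{"method": "apply_moves", "body": {
  "targets": [
    {"travel":[0,0,1],"roll":0,"jaw":40},
    {"travel":[0,0,0.5],"roll":0,"jaw":40},
    {"travel":[0,0,0],"roll":0,"jaw":40}
  ]
}}

```text
clock: 17.2
tool_pos: [0.4933, -0.0438, 0.081]
orientation: [-180.0, -0.0, 177.8]
force: [-0.2, 0.0, -2.6]
opening: 0.0554
gripper_force: 30.0
```

Call:
{"method": "apply_moves", "body": {
  "targets": [
    {"travel":[0,0,0.5],"roll":0,"jaw":40},
    {"travel":[0,0,0],"roll":0,"jaw":40}
  ]
}}

```text
clock: 17.4
tool_pos: [0.4933, -0.0438, 0.0805]
orientation: [-180.0, -0.0, 177.8]
force: [-0.2, -0.0, -2.3]
opening: 0.0555
gripper_force: 30.0
```

Call:
{"method": "apply_moves", "body": {
  "targets": [
    {"travel":[0,0,0.5],"roll":0,"jaw":40},
    {"travel":[0,0,0],"roll":0,"jaw":40}
  ]
}}

```text
clock: 17.6
tool_pos: [0.4933, -0.0438, 0.0801]
orientation: [180.0, 0.0, 177.8]
force: [0.1, -0.7, -2.0]
opening: 0.0556
gripper_force: 30.0
```

Call:
{"method": "apply_moves", "body": {
  "targets": [
    {"travel":[0,0,0.5],"roll":0,"jaw":40},
    {"travel":[0,0,0],"roll":0,"jaw":40}
  ]
}}

```text
clock: 17.8
tool_pos: [0.4935, -0.0438, 0.0801]
orientation: [-180.0, 0.0, 177.8]
force: [-3.2, 0.5, 4.8]
opening: 0.0555
gripper_force: 30.0
```

Call:
{"method": "apply_moves", "body": {
  "targets": [
    {"travel":[0,0,0.5],"roll":0,"jaw":40},
    {"travel":[0,0,0],"roll":0,"jaw":40}
  ]
}}

```text
clock: 18.0
tool_pos: [0.4935, -0.0438, 0.0801]
orientation: [-180.0, 0.0, 177.8]
force: [-4.4, 1.6, 11.0]
opening: 0.0555
gripper_force: 30.0
```

Call:
{"method": "apply_moves", "body": {
  "targets": [
    {"travel":[0,0,0.5],"roll":0,"jaw":40},
    {"travel":[0,0,0],"roll":0,"jaw":40}
  ]
}}

```text
clock: 18.2
tool_pos: [0.4935, -0.0438, 0.08]
orientation: [-180.0, 0.1, 177.8]
force: [-7.2, 2.3, 16.7]
opening: 0.0554
gripper_force: 30.0
```

Seated at z = 0.080. I'll ease off the force, then open slowly and rise.

Call:
{"method": "apply_moves", "body": {
  "targets": [
    {"travel":[0,0,-0.5],"roll":0,"jaw":40},
    {"travel":[0,0,-0.6],"roll":0,"jaw":40},
    {"travel":[0,0,0],"roll":0,"jaw":40}
  ]
}}

```text
clock: 18.5
tool_pos: [0.4934, -0.0438, 0.0801]
orientation: [180.0, 0.0, 177.8]
force: [-3.7, 1.3, 6.8]
opening: 0.0558
gripper_force: 30.0
```

Call:
{"method": "apply_moves", "body": {
  "targets": [
    {"travel":[0,0,0],"roll":0,"jaw":57},
    {"travel":[0,0,0],"roll":0,"jaw":59},
    {"travel":[0,0,0],"roll":0,"jaw":63},
    {"travel":[0,0,0],"roll":0,"jaw":68},
    {"travel":[0,0,0],"roll":0,"jaw":74},
    {"travel":[0,0,0],"roll":0,"jaw":76},
    {"travel":[0,0,0],"roll":0,"jaw":76}
  ]
}}

```text
clock: 19.2
tool_pos: [0.4933, -0.0438, 0.0796]
orientation: [-180.0, -0.0, 177.8]
force: [-0.4, 0.0, 0.5]
opening: 0.0756
gripper_force: 0.0
```

Call:
{"method": "apply_moves", "body": {
  "targets": [
    {"travel":[0,0,-10],"roll":0,"jaw":76},
    {"travel":[0,0,-25],"roll":0,"jaw":76},
    {"travel":[0,0,-40],"roll":0,"jaw":76},
    {"travel":[0,0,-40],"roll":0,"jaw":76},
    {"travel":[0,0,-40],"roll":0,"jaw":76},
    {"travel":[-30,-35,0],"roll":0,"jaw":76},
    {"travel":[-30,-35,0],"roll":0,"jaw":76},
    {"travel":[-30,-35,0],"roll":0,"jaw":76},
    {"travel":[-30,-35,0],"roll":0,"jaw":76},
    {"travel":[0,0,0],"roll":0,"jaw":76}
  ]
}}

```text
clock: 20.2
tool_pos: [0.6098, -0.1922, 0.2339]
orientation: [-179.9, -0.1, 177.6]
force: [-1.2, 0.0, -0.0]
opening: 0.0761
gripper_force: 0.0
```

Run:
```python
from h import *
t=ctrl.snapshot("top")[:,:,::-1];s=ctrl.snapshot("side")[:,:,::-1]
a=cv2.resize(t[150:275,200:350],(480,400),interpolation=cv2.INTER_CUBIC)
b=cv2.resize(s[130:290,190:310],(300,400),interpolation=cv2.INTER_CUBIC)
cv2.imwrite("pics/i.png",np.hstack([a,b]))
```

```text
(no output)
```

View pics/i.png

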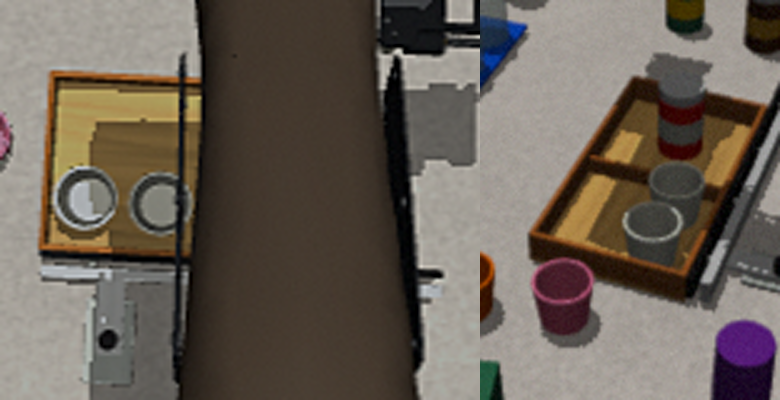

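The right panel shows the red tin upright in the empty half at (681,120), both cups upright, and the tray against the rail. Handing in.

```bash
python3 -c "
from plant import ctrl
print(ctrl.close_job())"
```

```text
the job is handed in; nothing more can be done
None
```

The job is handed in: I pulled the tray flush against the rail and held it there for about a second, at roughly 10 N above its drag. The red sugar tin stands upright in the empty half and both cups are upright; I judged that the tray was still touching the rail from the last pictures, with no force reading.

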